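# Draw the boot tree out of the boot with the last hook

## Robot

A 6-joint arm with a two-finger parallel gripper is mounted at the origin on the work surface. World frame = base frame: x ahead of the robot, y to its left, z up, the work surface at z = 0. Lengths are in m, angles in degrees, forces in N, time in s.
With the tool pointing down it reaches from about 0.3 to 0.75 m from the base axis. Payload 8.5 kg.
Tool frame: the origin (TCP) lies on the mounting face of the last link; the fingertips stand 173 mm ahead of it and the grasp point (between the pads) lies 155 mm ahead of it (env.tips_ahead is the distance from the TCP to the fingertips, in m); z points along the fingers, x is the direction in which the jaws open and shut, and the axes are right-handed (so a half turn about z gives the same grasp; the last joint's range is limited). The gripper opens to 85 mm and grips with 20 to 120 N. Pads are 22 mm wide; open, the fingers measure 114 mm over their backs; the gripper's body (76 mm by 85 mm) begins 54 mm behind the grasp point. The pads swing forward as they close: fully open they stand 13 mm farther back than shut.
Start: joints at [-84.07, 21.807, 74.336, -0, 83.858, -12.336], TCP at [0.172, -0.522, 0.405] pointing down, gripper open.
Joint ranges: [-178.18, 178.18], [-50.72, 133.34], [12.68, 142.11], [-81.47, 261.47], [9.98, 163.14], [-165.26, 165.26]. Speed limits (degrees/s): [136.94, 136.94, 180, 180, 180, 180].

## Interface

Orientations are given as a 3x3 rotation matrix whose columns are the frame's x, y, z axes.
In Python, from rig import env gives the robot as it stands. The module is installed in compiled form; this text tells all that it offers.
- The arm moves only by the tool step_arm, never from a script. Its argument "increments" is a list of rows, each an object of numbers: "x", "y", "z": the shift along the tool's x, y, z in cm; "wx", "wy", "wz": the turn, a rotation vector about the tool's x, y, z in rad; "gripper": the finger opening in cm, from 0 to 8.54. A call has 1 to 20 rows; each row shifts and turns the commanded pose from where the row before left it, along the tool's axes as they then stand; what a row does not reach is not made up. A row lasts 1/10 s, in which the tool goes at most 50 mm and 8.59 degrees, less where a joint would pass 70% of its speed; a pose out of reach is approached as far as the arm can. A call with a gripper value outside its range is refused whole. The fingers move at their own pace and stop on an object; "newtons" is the grip in N (left out, the last holds). Time passes only in rows, so rows that do not move let the fingers close. It gives the time, the measured TCP pose, the force and the opening at its end, in the units of the state.
- env.observe(): the state, without advancing time (a new reading comes with each control period).
- env.get_image(name): name is "side" or "top"; returns a dict with "color" (480x640x3 uint8, blue, green, red), "camera_matrix" (3x3 intrinsics, pixels), "distortion" ([k1, k2, p1, p2, k3] as OpenCV has them; the pictures are not rectified), "rvec" (rotation vector, rad) and "tvec" (3), from world to camera coordinates, as OpenCV has them. Camera axes: x right, y down, z forward; pixel columns grow to the right and rows downward; lengths in m; the calibration is good to about 2 mm. A picture is of the moment at which its call begins. There is no depth.
- env.close_job(): hands the job in, once; it reports no verdict.
The state is a dict: "time_s": time; "q": joint angles; "qvel": joint speeds; "joint_efforts": joint torques, N m; "position": TCP position; "tool_rot": TCP orientation; "ft_force": force on the tool from outside, world axes, zero at the start; "wrist_torque": the same for the moment, N m; "grip_width": finger opening in m.
Only numpy, scipy, OpenCV 4.12 (cv2) and the standard library are available. Lean on these libraries where they do the work, as an engineer would, in place of code of your own. Each camera call takes 0.05 s, during which the arm holds its last target. There are 200 camera calls.

## Task

Take the hook tool off its fork stand, reach down into the boot with it, catch the steel loop of the boot tree and draw the tree out with the hook, never touching the tree with the gripper. Lower the tree gently so that it stands upright on the round felt mat on the turntable with its whole base on the mat, unhook it, and hang the hook tool back in the fork of its stand. Leave the boot standing where it is and the white shoe tree and the things on the turntable undisturbed.

Things in the scene. Friction and masses are not known exactly. Their poses are not given: they have to be found in the camera images.
- hook_tool: Hook tool, upright, hook end down, 159 mm tall, about 160 g. Origin: centre of its dark wooden handle block (40 mm along its x, 24 mm along its y, 60 mm tall); grip it from above across the 24 mm. z up. From 30 to 36 mm below the origin is a square steel collar 44 x 44 mm; under it a straight 8 mm steel rod runs down the z axis to a J hook that points along the tool's +x.
- hook_bend (a point): Inner floor of the J hook, midway between rod and tip, where a caught loop lies: 11 mm along the tool's x and 121 mm below the handle's centre; axes of the tool. The hook is 8 mm thick, its lowest point 129 mm below the handle's centre; the upturned tip stands 22 mm from the rod (axes), its top 107 mm below the handle's centre; free gap 14 mm.
- stand: Fixed steel stand of the hook tool. Origin at the underside of its base plate (120 x 100 x 8 mm). Two level prongs along its x, each 14 mm wide and 10 mm thick, 18 mm slot between them, upper faces 120 mm above the table. They run from a post (near face at x = 40 mm, no taller than the prongs) to free ends at x = -36 mm. The slot is open at the -x end, from above and below.
- stand_seat (a point): Mid-slot at the level of the prongs' upper faces, straight above the stand's origin; axes of the stand. The tool hangs here, rod in the slot, collar on the prongs, its handle centre 36 mm above this point. At the start its hook points to about the stand's -x (the open end), in line with the slot.
- boot: Short grey moulded boot standing loose on the table, 0.8 kg. Origin at the table on the axis of its upright round shaft; the toe points along +x, ends 150 mm from the axis, up to 100 mm wide and 90 mm tall. Shaft 108 mm outside and 98 mm inside diameter, rim 130 mm and inner floor 12 mm above the table.
- boot_mouth (a point): Centre of the boot's mouth at the level of the rim.
- boot_tree: Boot tree: round wooden block 76 mm wide, 30 mm tall, with an upright loop of 6 mm steel rod on top; 74 mm tall in all, 130 to 250 g. Starts loose on the boot's inner floor, up to 5 mm off the shaft's axis. Origin: centre of its underside, z up. The loop lies in the tree's x-z plane, so a hook passes it along the tree's y.
- tree_loop (a point): Underside of the loop's peak, 68 mm above the tree's origin, on its axis; axes of the tree. The loop's window is 38 mm wide between the legs and reaches from the block's top (30 mm) to this point; the peak is slightly pointed, so that a hook centres itself.
- turntable: Wooden lazy-susan, 280 mm in diameter, top 28 mm above the table; it does not turn here. Origin on the table at its centre.
- mat_centre (a point): Centre of the upper face of the round grey felt mat, 120 mm in diameter, 3 mm thick, fixed on the turntable off its centre; 31 mm above the table, z up.
- heel_block: Bystander on the turntable: red rubber heel block 70 x 60 x 28 mm, origin at its underside.
- eyelet_setter: Bystander on the turntable: upright brass eyelet setter, 36 mm wide and 80 mm tall, origin at its underside.
- polish_tin: Bystander on the turntable: flat round tin 68 mm wide, 28 mm tall, origin at its underside.
- shoe_tree: Bystander on the slab near the robot: white plastic shoe tree 215 mm long, 40 mm tall, origin at its underside.

How it is judged:
By the outcome, as a careful person would: the job done as asked, in the order asked, and still so for the second after the job is handed in, with the robot touching nothing.
It also fails if it takes over 72 s, if anything falls off the work surface, if the arm or the gripper's body presses on something with over 40 N, if the wrist force passes 120 N, or if a joint passes its speed limit or range.

## Working session

There is one attempt and no reset: what is moved stays moved. The work goes in short steps, Python scripts to look and compute and a tool call to move; the robot and the scene stay as the last step left them, time stands still between calls to the robot, and variables do not carry over. Pictures are saved under pics/ and viewed, about 8 in all and at most 12, crops included, and the job is handed in when it is done.

Besides the shell and the picture viewer there is one more tool, called after "Emit:" as name([rows], argument=value, ...), one row to a line, values as JSON. step_arm: Moves the arm, as the interface text tells. Its arguments: {"type":"object","properties":{"increments":{"type":"array"},"newtons":{"type":"number"}},"required":["increments"]}

```bash
mkdir -p pics; cat > h.py <<'E'
import numpy as np, cv2
from rig import env
def cam(name,fn=None):
    d=env.get_image(name)
    if fn: cv2.imwrite(fn,d["color"])
    return d
def proj(d,P):
    return cv2.projectPoints(np.float64(P).reshape(-1,1,3),np.array(d["rvec"]),np.array(d["tvec"]),np.array(d["camera_matrix"]),np.array(d["distortion"]))[0].reshape(-1,2)
def ray(d,uv):
    n=cv2.undistortPoints(np.float64(uv).reshape(-1,1,2),np.array(d["camera_matrix"]),np.array(d["distortion"])).reshape(-1,2)
    R=cv2.Rodrigues(np.array(d["rvec"]))[0]; c=-R.T@np.array(d["tvec"]).ravel()
    return c,np.c_[n,np.ones(len(n))]@R
def atz(d,uv,z):
    c,v=ray(d,uv); z=np.broadcast_to(z,len(v))
    return c+v*((z-c[2])/v[:,2])[:,None]
E
python3 - <<'E'
from h import *
for n in("side","top"):
    d=cam(n,f"pics/{n}1.png"); c,v=ray(d,[[320,240]]); print(n,c,v)
o=env.observe(); print(o)
E
```

```text
side [0.08024211 0.8320936  0.64015569] [[ 0.43017771 -0.76780154 -0.47491058]]
top [ 0.26273158 -0.0063817   1.35842029] [[ 0.22364117  0.01492038 -0.97456318]]
{'time_s': 0.1, 'q': array([-8.40684136e+01,  2.18380140e+01,  7.43805342e+01, -4.78121284e-04,
        8.38590901e+01, -1.23367437e+01]), 'qvel': array([-0.08261432, -0.01711866, -0.14107862,  0.00138477, -0.01617325,
       -0.0244512 ]), 'joint_efforts': array([ 2.69409516e-03, -4.49221122e+01, -2.31651431e+01, -2.04862063e-04,
        3.69751637e-03,  8.16028290e-06]), 'position': array([ 0.17239086, -0.52223836,  0.40416435]), 'tool_rot': array([[ 3.13468373e-01, -9.49598629e-01, -1.48284044e-04],
       [-9.49597716e-01, -3.13468282e-01,  1.34693274e-03],
       [-1.32552782e-03, -2.81410624e-04, -9.99999082e-01]]), 'ft_force': array([ 0.46485778, -0.44171512,  0.13143452]), 'wrist_torque': array([0.04614444, 0.01505093, 0.03265811]), 'grip_width': 0.0852335791780455}
```

View pics/top1.png

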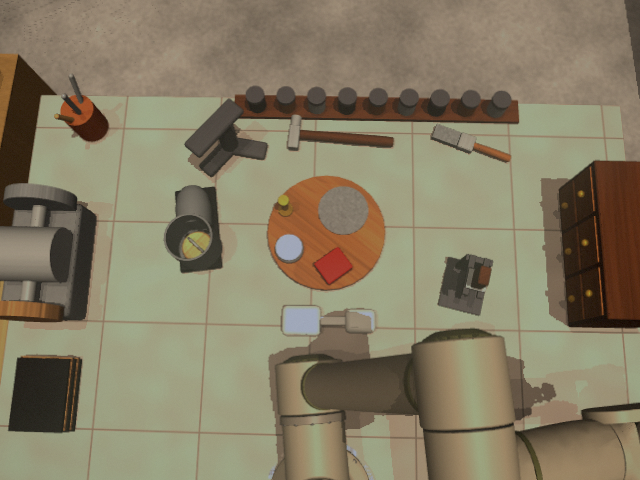

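View pics/side1.png

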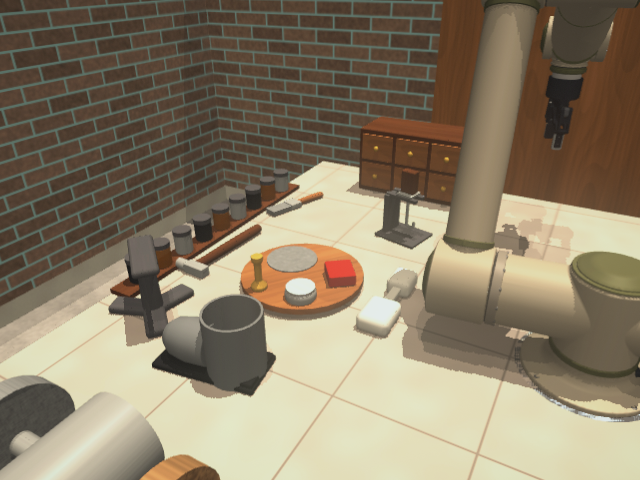

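Top view: stand with tool at about (465,283), boot mouth (188,240), mat (343,210), turntable (326,232). Enlarging the ones that matter.

```bash
python3 - <<'E'
from h import *
t=cv2.imread("pics/top1.png"); s=cv2.imread("pics/side1.png")
def c(im,x,y,w=80,h=60):
    k=400/w; o=cv2.resize(im[y:y+h,x:x+w],(400,300),interpolation=cv2.INTER_CUBIC)
    for i in range(0,w,10): cv2.putText(o,str(x+i),(int(i*k),8),0,.3,(255,255,0),1); cv2.line(o,(int(i*k),10),(int(i*k),14),(255,255,0),1)
    for i in range(0,h,10): cv2.putText(o,str(y+i),(0,int(i*k)+4),0,.3,(255,0,255),1);cv2.line(o,(20,int(i*k)),(24,int(i*k)),(255,0,255),1)
    return o
cv2.imwrite("pics/m1.png",np.vstack([np.hstack([c(t,425,252),c(t,155,210)]),np.hstack([c(s,365,165,112,84),c(t,305,180)])]))
E
```

```text
(no output)
```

View pics/m1.png

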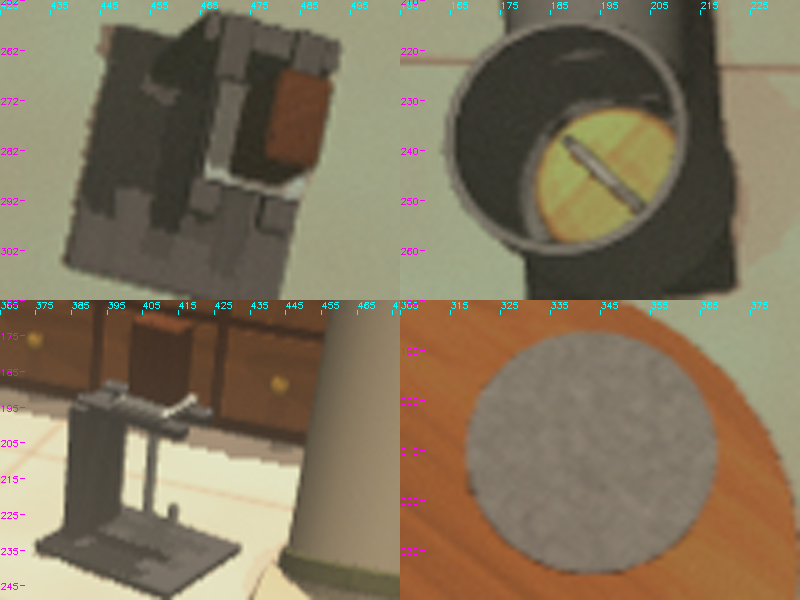

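```bash
python3 - <<'E'
from h import *
t=cam("top"); s=cam("side")
p=atz(t,[[481.6,265.4],[491.8,267.6],[488.2,286.4],[478.2,283.6]],.186); print("handle",p,p.mean(0),[np.linalg.norm(p[i]-p[i-1]) for i in range(4)])
b=atz(t,[[446.4,257],[438,304.6],[481,312]],.008); print("plate",b,np.linalg.norm(b[0]-b[1]),np.linalg.norm(b[2]-b[1]),(b[0]+b[2])/2)
m=atz(t,[[343.4,210.4],[318.2,210],[368.6,210],[343,186],[343,234.8]],.031);print("mat",m)
r=atz(t,[[188.3,237.6],[164,237.6],[212.5,237.6],[188.3,214.4],[188.3,260.6]],.13);print("rim",r)
l=atz(t,[[188,237.6],[203,251.6],[195.5,244.6]],.083);print("loop",l,np.linalg.norm(l[0]-l[1]),np.degrees(np.arctan2(*(l[1]-l[0])[[1,0]])))
print("tt",atz(t,[[326,232]],.028))
# other-view check: side pixels of predicted points
h=p.mean(0)
print("side handle top",proj(s,p)); print("side rim",proj(s,r)); print("side mat",proj(s,m))
q=env.observe()
E
```

```text
handle [[ 0.48550862 -0.32266306  0.186     ]
 [ 0.48135715 -0.34357668  0.186     ]
 [ 0.44213478 -0.33460413  0.186     ]
 [ 0.44748131 -0.3142909   0.186     ]] [ 0.46412046 -0.32878369  0.186     ] [np.float64(0.03893801682815663), np.float64(0.021321680937192868), np.float64(0.04023556855035661), np.float64(0.02100506353690658)]
plate [[ 0.53783057 -0.28743194  0.008     ]
 [ 0.42394341 -0.26514011  0.008     ]
 [ 0.40876823 -0.36527251  0.008     ]] 0.116048304790799 0.10127578482724796 [ 0.4732994  -0.32635222  0.008     ]
mat [[ 0.64090365 -0.04000876  0.031     ]
 [ 0.64057351  0.02002613  0.031     ]
 [ 0.64322268 -0.09999964  0.031     ]
 [ 0.70184098 -0.03811558  0.031     ]
 [ 0.5811342  -0.039985    0.031     ]]
rim [[0.54359608 0.30069386 0.13      ]
 [0.54240973 0.35422267 0.13      ]
 [0.54477515 0.24752962 0.13      ]
 [0.59614932 0.30469001 0.13      ]
 [0.49244657 0.29683844 0.13      ]]
loop [[0.55432691 0.3131279  0.083     ]
 [0.52266068 0.27663413 0.083     ]
 [0.53844546 0.29482176 0.083     ]] 0.048317132775471006 -130.9487112704776
tt [[5.87772718e-01 2.64748326e-04 2.80000000e-02]]
side handle top [[402.91951605 170.46306105]
 [407.40754554 168.14331998]
 [421.03272989 171.78939591]
 [416.23413845 174.03615993]]
side rim [[234.97450081 313.01567684]
 [215.11899212 330.92670195]
 [252.88009245 296.86330248]
 [209.06618335 305.56162645]
 [261.35531804 320.61800488]]
side mat [[293.73401258 259.10912228]
 [280.08787247 270.94080256]
 [305.67078754 247.97091067]
 [271.87979327 253.46105275]
 [315.66909606 265.25056055]]
```

```bash
cat > ov.py <<'E'
from h import *
def tree(x,y,yaw,z=.012,pk=.071,sh=.062):
    c,s=np.cos(np.radians(yaw)),np.sin(np.radians(yaw))
    a=np.linspace(0,2*np.pi,60)
    L=np.array([[-.022,0,.03],[-.022,0,sh-.012],[-.016,0,sh],[0,0,pk],[.016,0,sh],[.022,0,sh-.012],[.022,0,.03]])
    C=np.c_[.038*np.cos(a),.038*np.sin(a),.03+0*a]
    R=np.array([[c,-s,0],[s,c,0],[0,0,1]])
    return [P@R.T+[x,y,z] for P in (L,C)]
def circ(x,y,z,r):
    a=np.linspace(0,2*np.pi,80); return np.c_[x+r*np.cos(a),y+r*np.sin(a),z+0*a]
def crop(im,d,x,y,w,h,k,curves):
    o=cv2.resize(im[y:y+h,x:x+w],None,fx=k,fy=k,interpolation=cv2.INTER_CUBIC)
    for P,col in curves:
        q=((proj(d,P)-[x,y]+.5)*k*16).astype(np.int32); cv2.polylines(o,[q],False,col,1,cv2.LINE_AA,4)
    return o
E
python3 - <<'E'
from ov import *
d=cam("top");im=d["color"]
T=tree(.5395,.2965,49)
cv=[(T[0],(255,0,0)),(T[1],(0,0,255)),(circ(.544,.301,.13,.054),(0,255,0)),(circ(.544,.301,.13,.049),(0,255,0))]
cv2.imwrite("pics/t2.png",np.hstack([crop(im,d,160,210,57,57,7,[]),crop(im,d,160,210,57,57,7,cv)]))
E
```

```text
(no output)
```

View pics/t2.png

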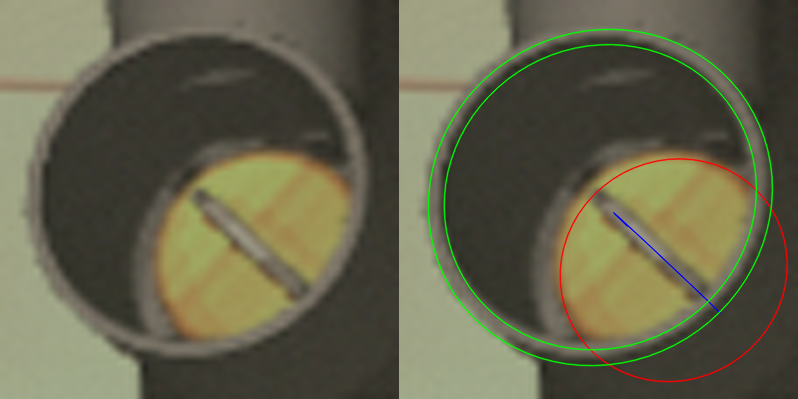

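Emit:
step_arm([
  {"wz": -0.145},
  {"wz": -0.145},
  {"wz": -0.145},
  {"wz": -0.145},
  {"wz": -0.145},
  {"wz": -0.145},
  {"wz": -0.145},
  {"wz": -0.145},
  {"wz": -0.145},
  {"wz": -0.145},
  {"wz": -0.145},
  {"wz": -0.145},
  {"wz": -0.145},
  {"wz": -0.145},
  {"wz": -0.145},
  {"wz": -0.145},
  {"wz": -0.145},
  {"wz": -0.145},
])

```text
invalid input at $.increments[0]: expected keys x, y, z, wx, wy, wz, gripper
```

```bash
cat > go.py <<'E'
import sys
from h import *
def go(x,y,z,yaw=None):
    o=env.observe(); R=o["tool_rot"]; p=o["position"]
    d=R.T@(np.array([x,y,z])-p)*100
    a=np.degrees(np.arctan2(R[1,0],R[0,0]))
    print("t",o["time_s"],"pos",p.round(4),"yaw",a.round(2),"tilt",R[:,2].round(4),"q",o["q"].round(1),"w",round(o["grip_width"],4),"F",o["ft_force"].round(2))
    print("tool shift cm",d.round(2), "wz", None if yaw is None else np.radians(-((yaw-a+180)%360-180)).round(3))
if __name__=="__main__": go(*map(float,sys.argv[1:]))
E
python3 go.py .464 -.329 .40 78
```

```text
t 0.25 pos [ 0.1724 -0.5223  0.4045] yaw -71.73 tilt [-0.e+00  7.e-04 -1.e+00] q [-84.1  21.8  74.4   0.   83.9 -12.3] w 0.0853 F [-0.3  -0.84 -0.22]
tool shift cm [ -9.21 -33.75   0.46] wz -2.613
```

Emit:
step_arm([
  {"x": -0.9,"y": -3.4,"z": 0,"wx": 0,"wy": 0,"wz": 0,"gripper": 8.5},
  {"x": -0.9,"y": -3.4,"z": 0,"wx": 0,"wy": 0,"wz": 0,"gripper": 8.5},
  {"x": -0.9,"y": -3.4,"z": 0,"wx": 0,"wy": 0,"wz": 0,"gripper": 8.5},
  {"x": -0.9,"y": -3.4,"z": 0,"wx": 0,"wy": 0,"wz": 0,"gripper": 8.5},
  {"x": -0.9,"y": -3.4,"z": 0,"wx": 0,"wy": 0,"wz": 0,"gripper": 8.5},
  {"x": -0.9,"y": -3.4,"z": 0,"wx": 0,"wy": 0,"wz": 0,"gripper": 8.5},
  {"x": -0.9,"y": -3.4,"z": 0,"wx": 0,"wy": 0,"wz": 0,"gripper": 8.5},
  {"x": -0.9,"y": -3.4,"z": 0,"wx": 0,"wy": 0,"wz": 0,"gripper": 8.5},
  {"x": -0.9,"y": -3.4,"z": 0,"wx": 0,"wy": 0,"wz": 0,"gripper": 8.5},
  {"x": -0.9,"y": -3.2,"z": 0,"wx": 0,"wy": 0,"wz": 0,"gripper": 8.5},
])

```text
time_s: 1.25
position: [0.4664, -0.3298, 0.4046]
tool_rot: [[0.314, -0.95, -0.0], [-0.95, -0.314, 0.0], [-0.0, 0.0, -1.0]]
ft_force: [-0.5, -0.6, -0.9]
grip_width: 0.0847
```

Emit:
step_arm([
  {"x": 0,"y": 0,"z": 0,"wx": 0,"wy": 0,"wz": -0.145,"gripper": 8.5},
  {"x": 0,"y": 0,"z": 0,"wx": 0,"wy": 0,"wz": -0.145,"gripper": 8.5},
  {"x": 0,"y": 0,"z": 0,"wx": 0,"wy": 0,"wz": -0.145,"gripper": 8.5},
  {"x": 0,"y": 0,"z": 0,"wx": 0,"wy": 0,"wz": -0.145,"gripper": 8.5},
  {"x": 0,"y": 0,"z": 0,"wx": 0,"wy": 0,"wz": -0.145,"gripper": 8.5},
  {"x": 0,"y": 0,"z": 0,"wx": 0,"wy": 0,"wz": -0.145,"gripper": 8.5},
  {"x": 0,"y": 0,"z": 0,"wx": 0,"wy": 0,"wz": -0.145,"gripper": 8.5},
  {"x": 0,"y": 0,"z": 0,"wx": 0,"wy": 0,"wz": -0.145,"gripper": 8.5},
  {"x": 0,"y": 0,"z": 0,"wx": 0,"wy": 0,"wz": -0.145,"gripper": 8.5},
  {"x": 0,"y": 0,"z": 0,"wx": 0,"wy": 0,"wz": -0.145,"gripper": 8.5},
  {"x": 0,"y": 0,"z": 0,"wx": 0,"wy": 0,"wz": -0.145,"gripper": 8.5},
  {"x": 0,"y": 0,"z": 0,"wx": 0,"wy": 0,"wz": -0.145,"gripper": 8.5},
  {"x": 0,"y": 0,"z": 0,"wx": 0,"wy": 0,"wz": -0.145,"gripper": 8.5},
  {"x": 0,"y": 0,"z": 0,"wx": 0,"wy": 0,"wz": -0.145,"gripper": 8.5},
  {"x": 0,"y": 0,"z": 0,"wx": 0,"wy": 0,"wz": -0.145,"gripper": 8.5},
  {"x": 0,"y": 0,"z": 0,"wx": 0,"wy": 0,"wz": -0.145,"gripper": 8.5},
  {"x": 0,"y": 0,"z": 0,"wx": 0,"wy": 0,"wz": -0.145,"gripper": 8.5},
  {"x": 0,"y": 0,"z": 0,"wx": 0,"wy": 0,"wz": -0.145,"gripper": 8.5},
])

```text
time_s: 3.05
position: [0.4651, -0.3309, 0.4046]
tool_rot: [[0.205, 0.979, -0.0], [0.979, -0.205, 0.0], [0.0, -0.0, -1.0]]
ft_force: [-0.2, 0.8, 1.5]
grip_width: 0.0852
```

```bash
python3 go.py .464 -.328 .316 78; python3 - <<'E'
from h import *
import numpy as np
a=cam("top");b=cam("side")
def c(d,x,y):
    return cv2.resize(d["color"][y:y+100,x:x+100],(400,400),interpolation=cv2.INTER_CUBIC)
cv2.imwrite("pics/g3.png",np.hstack([c(a,420,230),c(b,360,100)]))
E
```

```text
t 3.05 pos [ 0.4651 -0.3309  0.4046] yaw 78.15 tilt [-2.e-04  3.e-04 -1.e+00] q [ -47.3   23.9   70.9    0.    85.2 -125.5] w 0.0852 F [-0.16  0.83  1.5 ]
tool shift cm [ 0.25 -0.17  8.86] wz 0.003
```

View pics/g3.png

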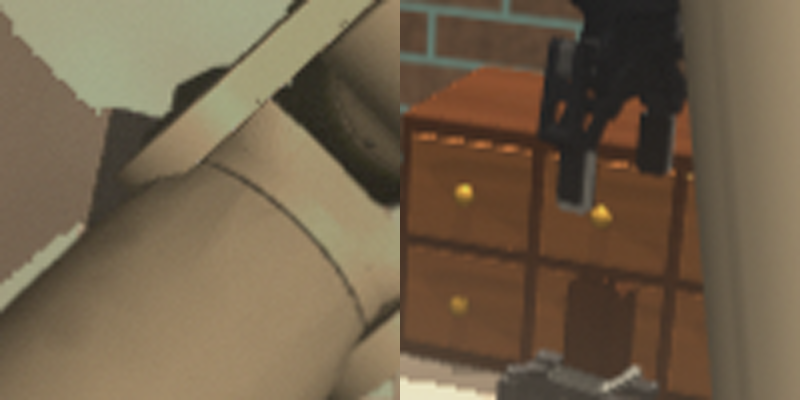

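The side view shows the open fingers straddling the handle (fingers near (404,146) and (424,138), handle at (410,180)). Descending and gripping.

Emit:
step_arm([
  {"x": 0.2,"y": -0.1,"z": 2.0,"wx": 0,"wy": 0,"wz": 0,"gripper": 8.5},
  {"x": 0,"y": 0,"z": 2.0,"wx": 0,"wy": 0,"wz": 0,"gripper": 8.5},
  {"x": 0,"y": 0,"z": 2.0,"wx": 0,"wy": 0,"wz": 0,"gripper": 8.5},
  {"x": 0,"y": 0,"z": 1.5,"wx": 0,"wy": 0,"wz": 0,"gripper": 8.5},
  {"x": 0,"y": 0,"z": 1.3,"wx": 0,"wy": 0,"wz": 0,"gripper": 8.5},
  {"x": 0,"y": 0,"z": 0,"wx": 0,"wy": 0,"wz": 0,"gripper": 8.5},
])

```text
time_s: 3.75
position: [0.4644, -0.3286, 0.3151]
tool_rot: [[0.215, 0.977, -0.002], [0.977, -0.215, 0.003], [0.002, -0.003, -1.0]]
ft_force: [0.0, -0.2, 0.1]
grip_width: 0.0849
```

Emit:
step_arm([
  {"x": 0,"y": 0,"z": 0,"wx": 0,"wy": 0,"wz": 0,"gripper": 4.5},
  {"x": 0,"y": 0,"z": 0,"wx": 0,"wy": 0,"wz": 0,"gripper": 3.5},
  {"x": 0,"y": 0,"z": 0,"wx": 0,"wy": 0,"wz": 0,"gripper": 3.0},
  {"x": 0,"y": 0,"z": 0,"wx": 0,"wy": 0,"wz": 0,"gripper": 2.6},
  {"x": 0,"y": 0,"z": 0,"wx": 0,"wy": 0,"wz": 0,"gripper": 2.2},
  {"x": 0,"y": 0,"z": 0,"wx": 0,"wy": 0,"wz": 0,"gripper": 1.8},
  {"x": 0,"y": 0,"z": 0,"wx": 0,"wy": 0,"wz": 0,"gripper": 1.5},
  {"x": 0,"y": 0,"z": 0,"wx": 0,"wy": 0,"wz": 0,"gripper": 1.5},
  {"x": 0,"y": 0,"z": 0,"wx": 0,"wy": 0,"wz": 0,"gripper": 1.5},
], newtons=60)

```text
time_s: 4.65
position: [0.4646, -0.3287, 0.3173]
tool_rot: [[0.211, 0.977, 0.001], [0.977, -0.211, -0.001], [-0.0, 0.001, -1.0]]
ft_force: [-0.6, 1.1, 6.0]
grip_width: 0.0233
```

```bash
python3 go.py .464 -.329 .42 78; python3 - <<'E'
from h import *
b=cam("side")
cv2.imwrite("pics/g4.png",cv2.resize(b["color"][130:250,360:480],(600,600),interpolation=cv2.INTER_CUBIC))
E
```

```text
t 4.65 pos [ 0.4646 -0.3287  0.3173] yaw 77.8 tilt [ 6.e-04 -6.e-04 -1.e+00] q [ -47.2   28.    79.3    0.    72.6 -125. ] w 0.0233 F [-0.65  1.12  5.98]
tool shift cm [ -0.05  -0.04 -10.27] wz -0.003
```

View pics/g4.png

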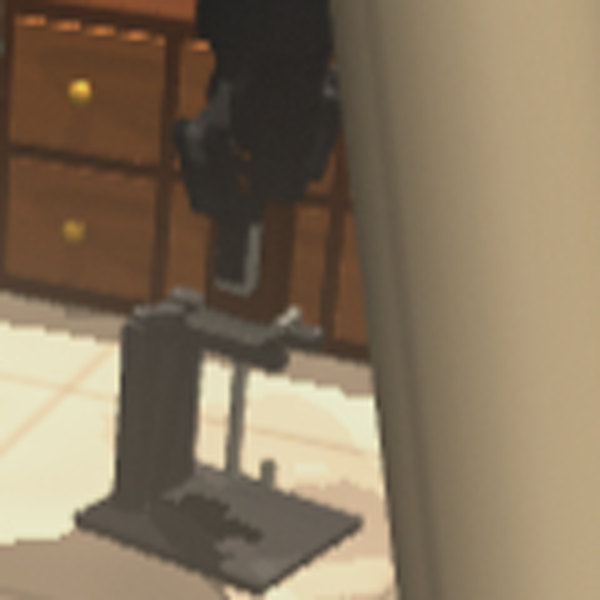

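Gripped at 23 mm on the handle, tool still hanging with the rod in the slot. Lifting straight up through the slot.

Emit:
step_arm([
  {"x": 0,"y": 0,"z": -0.5,"wx": 0,"wy": 0,"wz": 0,"gripper": 1.5},
  {"x": 0,"y": 0,"z": -1.5,"wx": 0,"wy": 0,"wz": 0,"gripper": 1.5},
  {"x": 0,"y": 0,"z": -2,"wx": 0,"wy": 0,"wz": 0,"gripper": 1.5},
  {"x": 0,"y": 0,"z": -2,"wx": 0,"wy": 0,"wz": 0,"gripper": 1.5},
  {"x": 0,"y": 0,"z": -2,"wx": 0,"wy": 0,"wz": 0,"gripper": 1.5},
  {"x": 0,"y": 0,"z": -2,"wx": 0,"wy": 0,"wz": 0,"gripper": 1.5},
  {"x": 0,"y": 0,"z": -2,"wx": 0,"wy": 0,"wz": 0,"gripper": 1.5},
  {"x": 0,"y": 0,"z": -1.5,"wx": 0,"wy": 0,"wz": 0,"gripper": 1.5},
  {"x": 0,"y": 0,"z": -0.5,"wx": 0,"wy": 0,"wz": 0,"gripper": 1.5},
], newtons=60)

```text
time_s: 5.6
position: [0.4645, -0.3287, 0.458]
tool_rot: [[0.211, 0.977, 0.001], [0.977, -0.211, -0.001], [-0.001, 0.001, -1.0]]
ft_force: [0.6, -0.3, -1.4]
grip_width: 0.0235
```

```bash
python3 go.py .57 .2777 .457 49
```

```text
t 5.6 pos [ 0.4645 -0.3287  0.458 ] yaw 77.81 tilt [ 0.0012 -0.0013 -1.    ] q [ -47.2   22.    65.2    0.    92.7 -125. ] w 0.0235 F [ 0.62 -0.32 -1.36]
tool shift cm [ 6.15e+01 -2.50e+00  3.00e-02] wz 0.503
```

Emit:
step_arm([
  {"x": 2,"y": -0.1,"z": 0,"wx": 0,"wy": 0,"wz": 0,"gripper": 1.5},
  {"x": 3,"y": -0.1,"z": 0,"wx": 0,"wy": 0,"wz": 0,"gripper": 1.5},
  {"x": 3.3,"y": -0.1,"z": 0,"wx": 0,"wy": 0,"wz": 0,"gripper": 1.5},
  {"x": 3.3,"y": -0.1,"z": 0,"wx": 0,"wy": 0,"wz": 0,"gripper": 1.5},
  {"x": 3.3,"y": -0.1,"z": 0,"wx": 0,"wy": 0,"wz": 0,"gripper": 1.5},
  {"x": 3.3,"y": -0.1,"z": 0,"wx": 0,"wy": 0,"wz": 0,"gripper": 1.5},
  {"x": 3.3,"y": -0.1,"z": 0,"wx": 0,"wy": 0,"wz": 0,"gripper": 1.5},
  {"x": 3.3,"y": -0.1,"z": 0,"wx": 0,"wy": 0,"wz": 0,"gripper": 1.5},
  {"x": 3.3,"y": -0.1,"z": 0,"wx": 0,"wy": 0,"wz": 0,"gripper": 1.5},
  {"x": 3.3,"y": -0.1,"z": 0,"wx": 0,"wy": 0,"wz": 0,"gripper": 1.5},
  {"x": 3.3,"y": -0.2,"z": 0,"wx": 0,"wy": 0,"wz": 0,"gripper": 1.5},
  {"x": 3.3,"y": -0.2,"z": 0,"wx": 0,"wy": 0,"wz": 0,"gripper": 1.5},
  {"x": 3.3,"y": -0.2,"z": 0,"wx": 0,"wy": 0,"wz": 0,"gripper": 1.5},
  {"x": 3.3,"y": -0.2,"z": 0,"wx": 0,"wy": 0,"wz": 0,"gripper": 1.5},
  {"x": 3.3,"y": -0.2,"z": 0,"wx": 0,"wy": 0,"wz": 0,"gripper": 1.5},
  {"x": 3.3,"y": -0.1,"z": 0,"wx": 0,"wy": 0,"wz": 0,"gripper": 1.5},
  {"x": 3.3,"y": -0.1,"z": 0,"wx": 0,"wy": 0,"wz": 0,"gripper": 1.5},
  {"x": 3.3,"y": -0.1,"z": 0,"wx": 0,"wy": 0,"wz": 0,"gripper": 1.5},
  {"x": 2.5,"y": -0.1,"z": 0,"wx": 0,"wy": 0,"wz": 0,"gripper": 1.5},
  {"x": 1.2,"y": 0,"z": 0,"wx": 0,"wy": 0,"wz": 0,"gripper": 1.5},
])

```text
time_s: 7.6
position: [0.5705, 0.28, 0.4552]
tool_rot: [[0.209, 0.978, -0.003], [0.978, -0.209, -0.0], [-0.001, -0.002, -1.0]]
ft_force: [0.5, -0.6, -2.4]
grip_width: 0.0232
```

Emit:
step_arm([
  {"x": 0,"y": 0,"z": 0,"wx": 0,"wy": 0,"wz": 0.12,"gripper": 1.5},
  {"x": 0,"y": 0,"z": 0,"wx": 0,"wy": 0,"wz": 0.14,"gripper": 1.5},
  {"x": 0,"y": 0,"z": 0,"wx": 0,"wy": 0,"wz": 0.13,"gripper": 1.5},
  {"x": 0,"y": 0,"z": 0,"wx": 0,"wy": 0,"wz": 0.11,"gripper": 1.5},
  {"x": 0,"y": 0,"z": 0,"wx": 0,"wy": 0,"wz": 0,"gripper": 1.5},
  {"x": 0,"y": 0,"z": 0,"wx": 0,"wy": 0,"wz": 0,"gripper": 1.5},
])

```text
time_s: 8.2
position: [0.5709, 0.2773, 0.4564]
tool_rot: [[0.652, 0.758, -0.001], [0.758, -0.652, -0.0], [-0.001, -0.0, -1.0]]
ft_force: [-0.5, -0.5, -1.6]
grip_width: 0.0231
```

```bash
python3 go.py .57 .2777 .34 49; cat > pic.py <<'E'
import sys
from ov import *
# overlay of the tool model (rod, hook) at the current pose
def toolpts(dz=.161):
    o=env.observe(); R=o["tool_rot"]; p=o["position"]
    hx=-R[:,1] if False else R[:,1]
    return o
def tool(dz=.161,off=0.):
    o=env.observe(); R=o["tool_rot"]; p=o["position"]
    X=HS*R[:,1]; Y=np.cross(-R[:,2],X); M=np.c_[X,Y,-R[:,2]]
    h=p+R[:,2]*dz+X*off
    a=np.linspace(np.pi,2*np.pi,15)
    J=np.vstack([[[0,0,-.036],[0,0,-.114]],np.c_[.011+.011*np.cos(a),0*a,-.114+.011*np.sin(a)],[[.022,0,-.107]]])
    B=np.array([[-.02,-.012,.03],[.02,-.012,.03],[.02,.012,.03],[-.02,.012,.03],[-.02,-.012,.03]])
    return [J@M.T+h,B@M.T+h]
HS=-1
E
python3 - <<'E'
from pic import *
o=env.observe(); print(o["tool_rot"][:,1])
s=cam("side"); t=cam("top")
J,B=tool()
print(J[0],J[-1])
T=tree(.5445,.300,49)
b=crop(s["color"],s,170,200,120,150,5,[]) 
b2=crop(s["color"],s,170,200,60,75,5,[])
k=crop(s["color"],s,190,170,100,120,5,[(J,(0,0,255)),(B,(255,0,0))])
k2=crop(s["color"],s,190,170,60,120,5,[])
cv2.imwrite("pics/h5.png",np.hstack([k2,k]))
E
```

```text
t 8.2 pos [0.5709 0.2773 0.4564] yaw 49.32 tilt [-8.e-04 -2.e-04 -1.e+00] q [ 15.2  29.3  53.5  -0.   97.3 -34.1] w 0.0231 F [-0.47 -0.51 -1.64]
tool shift cm [-0.02 -0.09 11.64] wz 0.006
[ 7.58313856e-01 -6.51889489e-01 -4.36202756e-04]
[0.57084436 0.27734804 0.25950671] [0.5541342  0.2916906  0.18851332]
```

View pics/h5.png

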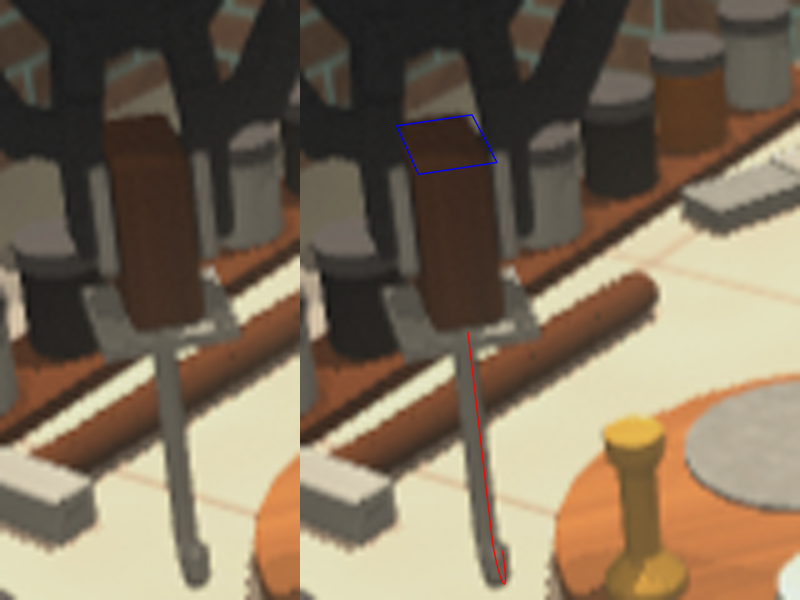

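The overlaid tool model agrees with the picture to about 1 px (rod (203–208, 245–285), hook low point (209,286)), so the tool offset in the hand is right. Lowering into the boot.

Emit:
step_arm([
  {"x": 0,"y": -0.1,"z": 1,"wx": 0,"wy": 0,"wz": 0,"gripper": 1.5},
  {"x": 0,"y": 0,"z": 1,"wx": 0,"wy": 0,"wz": 0,"gripper": 1.5},
  {"x": 0,"y": 0,"z": 1,"wx": 0,"wy": 0,"wz": 0,"gripper": 1.5},
  {"x": 0,"y": 0,"z": 1,"wx": 0,"wy": 0,"wz": 0,"gripper": 1.5},
  {"x": 0,"y": 0,"z": 1,"wx": 0,"wy": 0,"wz": 0,"gripper": 1.5},
  {"x": 0,"y": 0,"z": 1,"wx": 0,"wy": 0,"wz": 0,"gripper": 1.5},
  {"x": 0,"y": 0,"z": 1,"wx": 0,"wy": 0,"wz": 0,"gripper": 1.5},
  {"x": 0,"y": 0,"z": 1,"wx": 0,"wy": 0,"wz": 0,"gripper": 1.5},
  {"x": 0,"y": 0,"z": 0,"wx": 0,"wy": 0,"wz": 0,"gripper": 1.5},
])

```text
time_s: 9.2
position: [0.5702, 0.2781, 0.3749]
tool_rot: [[0.654, 0.757, -0.003], [0.757, -0.654, -0.001], [-0.002, -0.002, -1.0]]
ft_force: [0.8, -0.5, -2.9]
grip_width: 0.0232
```

Emit:
step_arm([
  {"x": 0,"y": 0,"z": 0.7,"wx": 0,"wy": 0,"wz": 0,"gripper": 1.5},
  {"x": 0,"y": 0,"z": 0.7,"wx": 0,"wy": 0,"wz": 0,"gripper": 1.5},
  {"x": 0,"y": 0,"z": 0.7,"wx": 0,"wy": 0,"wz": 0,"gripper": 1.5},
  {"x": 0,"y": 0,"z": 0.7,"wx": 0,"wy": 0,"wz": 0,"gripper": 1.5},
  {"x": 0,"y": 0,"z": 0.7,"wx": 0,"wy": 0,"wz": 0,"gripper": 1.5},
  {"x": 0,"y": 0,"z": 0,"wx": 0,"wy": 0,"wz": 0,"gripper": 1.5},
  {"x": 0,"y": 0,"z": 0,"wx": 0,"wy": 0,"wz": 0,"gripper": 1.5},
])

```text
time_s: 9.9
position: [0.5703, 0.2782, 0.3417]
tool_rot: [[0.654, 0.757, -0.0], [0.757, -0.654, 0.0], [0.0, -0.0, -1.0]]
ft_force: [-0.3, -0.4, -2.6]
grip_width: 0.0234
```

```bash
python3 go.py .5528 .2928 .34 49; python3 - <<'E'
from pic import *
s=cam("side")
J,B=tool()
k=crop(s["color"],s,180,220,100,100,6,[(J,(0,0,255)),(circ(.545,.3015,.13,.049),(0,255,0))])
cv2.imwrite("pics/h6.png",k)
E
```

```text
t 9.9 pos [0.5703 0.2782 0.3417] yaw 49.16 tilt [-0.  0. -1.] q [ 15.3  33.   65.7   0.   81.3 -33.8] w 0.0234 F [-0.26 -0.41 -2.57]
tool shift cm [-0.04 -2.28  0.17] wz 0.003
```

View pics/h6.png

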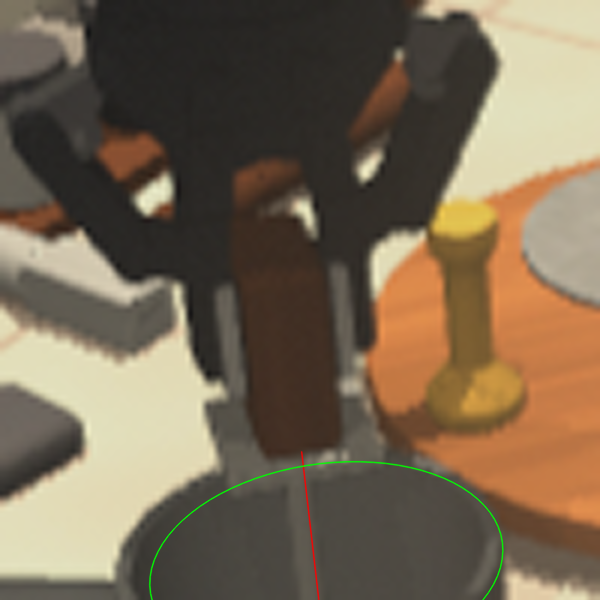

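The side picture is off by the same ~2 px for tool and rim, so relative placement agrees. No contact yet; sliding the hook 23 mm through the loop.

Emit:
step_arm([
  {"x": 0,"y": -0.3,"z": 0.1,"wx": 0,"wy": 0,"wz": 0,"gripper": 1.5},
  {"x": 0,"y": -0.4,"z": 0.1,"wx": 0,"wy": 0,"wz": 0,"gripper": 1.5},
  {"x": 0,"y": -0.4,"z": 0,"wx": 0,"wy": 0,"wz": 0,"gripper": 1.5},
  {"x": 0,"y": -0.4,"z": 0,"wx": 0,"wy": 0,"wz": 0,"gripper": 1.5},
  {"x": 0,"y": -0.4,"z": 0,"wx": 0,"wy": 0,"wz": 0,"gripper": 1.5},
  {"x": 0,"y": -0.4,"z": 0,"wx": 0,"wy": 0,"wz": 0,"gripper": 1.5},
  {"x": 0,"y": 0,"z": 0,"wx": 0,"wy": 0,"wz": 0,"gripper": 1.5},
  {"x": 0,"y": 0,"z": 0,"wx": 0,"wy": 0,"wz": 0,"gripper": 1.5},
])

```text
time_s: 10.75
position: [0.5528, 0.2933, 0.3398]
tool_rot: [[0.654, 0.757, 0.0], [0.757, -0.654, -0.0], [0.0, 0.0, -1.0]]
ft_force: [-1.1, -1.0, -2.1]
grip_width: 0.0232
```

```bash
python3 go.py .5528 .2928 .34 49
```

```text
t 10.75 pos [0.5528 0.2933 0.3398] yaw 49.17 tilt [ 2.e-04 -0.e+00 -1.e+00] q [ 17.1  32.2  67.5  -0.   80.3 -32. ] w 0.0232 F [-1.13 -0.96 -2.13]
tool shift cm [-0.04  0.03 -0.02] wz 0.003
```

Emit:
step_arm([
  {"x": 0,"y": 0,"z": -0.4,"wx": 0,"wy": 0,"wz": 0,"gripper": 1.5},
  {"x": 0,"y": 0,"z": -0.4,"wx": 0,"wy": 0,"wz": 0,"gripper": 1.5},
  {"x": 0,"y": 0,"z": -0.4,"wx": 0,"wy": 0,"wz": 0,"gripper": 1.5},
  {"x": 0,"y": 0,"z": -0.4,"wx": 0,"wy": 0,"wz": 0,"gripper": 1.5},
  {"x": 0,"y": 0,"z": -0.3,"wx": 0,"wy": 0,"wz": 0,"gripper": 1.5},
  {"x": 0,"y": 0,"z": -0.2,"wx": 0,"wy": 0,"wz": 0,"gripper": 1.5},
  {"x": 0,"y": 0,"z": -0.2,"wx": 0,"wy": 0,"wz": 0,"gripper": 1.5},
  {"x": 0,"y": 0,"z": -0.3,"wx": 0,"wy": 0,"wz": 0,"gripper": 1.5},
  {"x": 0,"y": 0,"z": -0.4,"wx": 0,"wy": 0,"wz": 0,"gripper": 1.5},
  {"x": 0,"y": 0,"z": 0,"wx": 0,"wy": 0,"wz": 0,"gripper": 1.5},
  {"x": 0,"y": 0,"z": 0,"wx": 0,"wy": 0,"wz": 0,"gripper": 1.5},
  {"x": 0,"y": 0,"z": 0,"wx": 0,"wy": 0,"wz": 0,"gripper": 1.5},
])

```text
time_s: 11.95
position: [0.5529, 0.2932, 0.3695]
tool_rot: [[0.654, 0.757, -0.0], [0.757, -0.654, -0.0], [-0.0, -0.0, -1.0]]
ft_force: [-0.3, -0.5, -3.4]
grip_width: 0.0236
```

```bash
python3 - <<'E'
from h import *
for i in range(5): cam("side"); print(env.observe()["ft_force"].round(2))
E
python3 go.py .545 .3015 .37
```

```text
[-0.68  0.43 -3.8 ]
[-0.41  0.48 -3.33]
[ 0.74 -0.17 -3.8 ]
[-0.16  0.4  -3.45]
[-0.29 -0.56 -3.94]
t 12.2 pos [0.5529 0.2932 0.3696] yaw 49.16 tilt [-2.e-04 -0.e+00 -1.e+00] q [ 17.1  30.9  64.8   0.   84.3 -32. ] w 0.0238 F [-0.29 -0.56 -3.94]
tool shift cm [ 0.11 -1.14 -0.04] wz None
```

Caught: wrist load rose by about 1.8 N (~180 g) with the tree some 7 mm up. Drawing it out.

Emit:
step_arm([
  {"x": 0,"y": 0,"z": -0.3,"wx": 0,"wy": 0,"wz": 0,"gripper": 1.5},
  {"x": 0,"y": 0,"z": -0.6,"wx": 0,"wy": 0,"wz": 0,"gripper": 1.5},
  {"x": 0,"y": 0,"z": -0.8,"wx": 0,"wy": 0,"wz": 0,"gripper": 1.5},
  {"x": 0,"y": 0,"z": -0.8,"wx": 0,"wy": 0,"wz": 0,"gripper": 1.5},
  {"x": 0,"y": 0,"z": -0.8,"wx": 0,"wy": 0,"wz": 0,"gripper": 1.5},
  {"x": 0,"y": 0,"z": -0.8,"wx": 0,"wy": 0,"wz": 0,"gripper": 1.5},
  {"x": 0,"y": 0,"z": -0.8,"wx": 0,"wy": 0,"wz": 0,"gripper": 1.5},
  {"x": 0,"y": 0,"z": -0.8,"wx": 0,"wy": 0,"wz": 0,"gripper": 1.5},
  {"x": 0,"y": 0,"z": -0.8,"wx": 0,"wy": 0,"wz": 0,"gripper": 1.5},
  {"x": 0,"y": 0,"z": -0.8,"wx": 0,"wy": 0,"wz": 0,"gripper": 1.5},
  {"x": 0,"y": 0,"z": -0.8,"wx": 0,"wy": 0,"wz": 0,"gripper": 1.5},
  {"x": 0,"y": 0,"z": -0.8,"wx": 0,"wy": 0,"wz": 0,"gripper": 1.5},
  {"x": 0,"y": 0,"z": -0.8,"wx": 0,"wy": 0,"wz": 0,"gripper": 1.5},
  {"x": 0,"y": 0,"z": -0.8,"wx": 0,"wy": 0,"wz": 0,"gripper": 1.5},
  {"x": 0,"y": 0,"z": -0.8,"wx": 0,"wy": 0,"wz": 0,"gripper": 1.5},
  {"x": 0,"y": 0,"z": -0.8,"wx": 0,"wy": 0,"wz": 0,"gripper": 1.5},
  {"x": 0,"y": 0,"z": -0.8,"wx": 0,"wy": 0,"wz": 0,"gripper": 1.5},
  {"x": 0,"y": 0,"z": -0.8,"wx": 0,"wy": 0,"wz": 0,"gripper": 1.5},
  {"x": 0,"y": 0,"z": -0.7,"wx": 0,"wy": 0,"wz": 0,"gripper": 1.5},
  {"x": 0,"y": 0,"z": -0.4,"wx": 0,"wy": 0,"wz": 0,"gripper": 1.5},
])

```text
time_s: 14.2
position: [0.5528, 0.2932, 0.5186]
tool_rot: [[0.654, 0.757, 0.001], [0.757, -0.654, 0.0], [0.001, 0.0, -1.0]]
ft_force: [-0.2, -0.5, -3.7]
grip_width: 0.0231
```

```bash
python3 go.py .6493 -.0472 .51; python3 - <<'E'
from pic import *
s=cam("side")
J,B=tool(); T=tree(.5445,.3,49,z=env.observe()["position"][2]-.35)
k=[crop(s["color"],s,170,180,100,150,4,c) for c in ([],[(J,(0,0,255)),(T[0],(255,0,0)),(T[1]-[0,0,.03],(0,255,0))])]
cv2.imwrite("pics/h7.png",np.hstack(k))
E
```

```text
t 14.2 pos [0.5528 0.2932 0.5186] yaw 49.16 tilt [ 8.e-04  2.e-04 -1.e+00] q [ 17.1  27.6  46.6  -0.  105.8 -32. ] w 0.0231 F [-0.18 -0.49 -3.71]
tool shift cm [-19.44  29.56   0.86] wz None
```

View pics/h7.png

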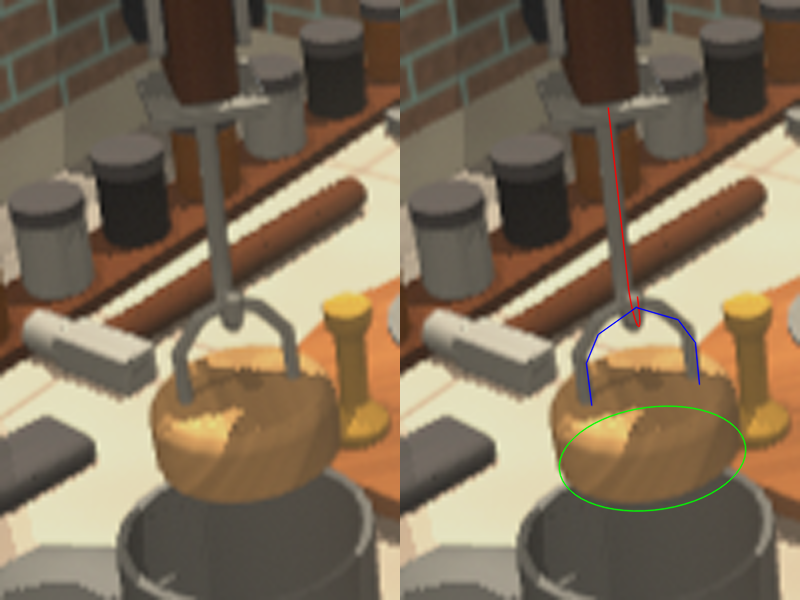

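Tree hangs clear of the rim on the hook, nearly upright (block (190–254, 268–305), boot rim below). Carrying it over the mat.

Emit:
step_arm([
  {"x": -0.29,"y": 0.44,"z": 0,"wx": 0,"wy": 0,"wz": 0,"gripper": 1.5},
  {"x": -0.58,"y": 0.89,"z": 0,"wx": 0,"wy": 0,"wz": 0,"gripper": 1.5},
  {"x": -0.87,"y": 1.33,"z": 0,"wx": 0,"wy": 0,"wz": 0,"gripper": 1.5},
  {"x": -1.14,"y": 1.73,"z": 0,"wx": 0,"wy": 0,"wz": 0,"gripper": 1.5},
  {"x": -1.14,"y": 1.73,"z": 0,"wx": 0,"wy": 0,"wz": 0,"gripper": 1.5},
  {"x": -1.14,"y": 1.73,"z": 0,"wx": 0,"wy": 0,"wz": 0,"gripper": 1.5},
  {"x": -1.14,"y": 1.73,"z": 0,"wx": 0,"wy": 0,"wz": 0,"gripper": 1.5},
  {"x": -1.14,"y": 1.73,"z": 0,"wx": 0,"wy": 0,"wz": 0,"gripper": 1.5},
  {"x": -1.14,"y": 1.73,"z": 0,"wx": 0,"wy": 0,"wz": 0,"gripper": 1.5},
  {"x": -1.14,"y": 1.73,"z": 0,"wx": 0,"wy": 0,"wz": 0,"gripper": 1.5},
  {"x": -1.14,"y": 1.73,"z": 0,"wx": 0,"wy": 0,"wz": 0,"gripper": 1.5},
  {"x": -1.14,"y": 1.73,"z": 0,"wx": 0,"wy": 0,"wz": 0,"gripper": 1.5},
  {"x": -1.14,"y": 1.73,"z": 0,"wx": 0,"wy": 0,"wz": 0,"gripper": 1.5},
  {"x": -1.14,"y": 1.73,"z": 0,"wx": 0,"wy": 0,"wz": 0,"gripper": 1.5},
  {"x": -1.14,"y": 1.73,"z": 0,"wx": 0,"wy": 0,"wz": 0,"gripper": 1.5},
  {"x": -1.14,"y": 1.73,"z": 0,"wx": 0,"wy": 0,"wz": 0,"gripper": 1.5},
  {"x": -1.14,"y": 1.73,"z": 0,"wx": 0,"wy": 0,"wz": 0,"gripper": 1.5},
  {"x": -0.87,"y": 1.33,"z": 0,"wx": 0,"wy": 0,"wz": 0,"gripper": 1.5},
  {"x": -0.58,"y": 0.89,"z": 0,"wx": 0,"wy": 0,"wz": 0,"gripper": 1.5},
  {"x": -0.29,"y": 0.44,"z": 0,"wx": 0,"wy": 0,"wz": 0,"gripper": 1.5},
])

```text
time_s: 16.25
position: [0.6495, -0.0482, 0.5175]
tool_rot: [[0.655, 0.756, -0.0], [0.756, -0.655, 0.0], [-0.0, -0.0, -1.0]]
ft_force: [0.5, -0.1, -3.2]
grip_width: 0.0234
```

Emit:
step_arm([
  {"x": 0,"y": 0,"z": 0.4,"wx": 0,"wy": 0,"wz": 0,"gripper": 1.5},
  {"x": 0,"y": 0,"z": 0.8,"wx": 0,"wy": 0,"wz": 0,"gripper": 1.5},
  {"x": 0,"y": 0,"z": 1,"wx": 0,"wy": 0,"wz": 0,"gripper": 1.5},
  {"x": 0,"y": 0,"z": 1,"wx": 0,"wy": 0,"wz": 0,"gripper": 1.5},
  {"x": 0,"y": 0,"z": 1,"wx": 0,"wy": 0,"wz": 0,"gripper": 1.5},
  {"x": 0,"y": 0,"z": 1,"wx": 0,"wy": 0,"wz": 0,"gripper": 1.5},
  {"x": 0,"y": 0,"z": 1,"wx": 0,"wy": 0,"wz": 0,"gripper": 1.5},
  {"x": 0,"y": 0,"z": 1,"wx": 0,"wy": 0,"wz": 0,"gripper": 1.5},
  {"x": 0,"y": 0,"z": 1,"wx": 0,"wy": 0,"wz": 0,"gripper": 1.5},
  {"x": 0,"y": 0,"z": 1,"wx": 0,"wy": 0,"wz": 0,"gripper": 1.5},
  {"x": 0,"y": 0,"z": 1,"wx": 0,"wy": 0,"wz": 0,"gripper": 1.5},
  {"x": 0,"y": 0,"z": 0.8,"wx": 0,"wy": 0,"wz": 0,"gripper": 1.5},
  {"x": 0,"y": 0,"z": 0.4,"wx": 0,"wy": 0,"wz": 0,"gripper": 1.5},
  {"x": 0,"y": 0,"z": 0,"wx": 0,"wy": 0,"wz": 0,"gripper": 1.5},
  {"x": 0,"y": 0,"z": 0,"wx": 0,"wy": 0,"wz": 0,"gripper": 1.5},
  {"x": 0,"y": 0,"z": 0,"wx": 0,"wy": 0,"wz": 0,"gripper": 1.5},
  {"x": 0,"y": 0,"z": 0,"wx": 0,"wy": 0,"wz": 0,"gripper": 1.5},
])

```text
time_s: 17.95
position: [0.6492, -0.0471, 0.4042]
tool_rot: [[0.654, 0.757, 0.001], [0.757, -0.654, -0.0], [0.0, 0.001, -1.0]]
ft_force: [-0.2, -0.6, -4.3]
grip_width: 0.023
```

```bash
python3 go.py .6493 -.0472 .381; python3 - <<'E'
from pic import *
s=cam("side");t=cam("top")
J,B=tool(); z=env.observe()["position"][2]-.35; bx=J[0]; 
T=tree(.641,-.04,49,z=z)
C=[(circ(.641,-.04,.031,.06),(0,255,255)),(T[0],(255,0,0)),(T[1]-[0,0,.03],(0,255,0)),(J,(0,0,255))]
k=[crop(s["color"],s,240,180,100,100,4,C),crop(t["color"],t,290,170,100,100,4,C[:1])]
cv2.imwrite("pics/h8.png",np.hstack(k))
E
```

```text
t 17.95 pos [ 0.6492 -0.0471  0.4042] yaw 49.16 tilt [ 9.e-04 -2.e-04 -1.e+00] q [-14.5  32.3  56.5  -0.   91.1 -63.7] w 0.023 F [-0.25 -0.63 -4.26]
tool shift cm [-0.    0.02  2.32] wz None
```

View pics/h8.png

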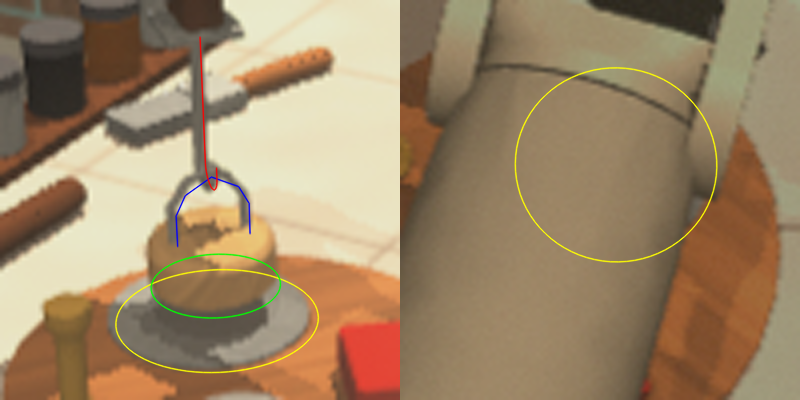

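The tree hangs upright centred over the mat, about 23 mm up (both show the same side-camera bias). Lowering gently.

Emit:
step_arm([
  {"x": 0,"y": 0,"z": 0.4,"wx": 0,"wy": 0,"wz": 0,"gripper": 1.5},
  {"x": 0,"y": 0,"z": 0.4,"wx": 0,"wy": 0,"wz": 0,"gripper": 1.5},
  {"x": 0,"y": 0,"z": 0.4,"wx": 0,"wy": 0,"wz": 0,"gripper": 1.5},
  {"x": 0,"y": 0,"z": 0.3,"wx": 0,"wy": 0,"wz": 0,"gripper": 1.5},
  {"x": 0,"y": 0,"z": 0.2,"wx": 0,"wy": 0,"wz": 0,"gripper": 1.5},
  {"x": 0,"y": 0,"z": 0.2,"wx": 0,"wy": 0,"wz": 0,"gripper": 1.5},
  {"x": 0,"y": 0,"z": 0.15,"wx": 0,"wy": 0,"wz": 0,"gripper": 1.5},
  {"x": 0,"y": 0,"z": 0.15,"wx": 0,"wy": 0,"wz": 0,"gripper": 1.5},
  {"x": 0,"y": 0,"z": 0.15,"wx": 0,"wy": 0,"wz": 0,"gripper": 1.5},
  {"x": 0,"y": 0,"z": 0.15,"wx": 0,"wy": 0,"wz": 0,"gripper": 1.5},
  {"x": 0,"y": 0,"z": 0.15,"wx": 0,"wy": 0,"wz": 0,"gripper": 1.5},
  {"x": 0,"y": 0,"z": 0.15,"wx": 0,"wy": 0,"wz": 0,"gripper": 1.5},
  {"x": 0,"y": 0,"z": 0.15,"wx": 0,"wy": 0,"wz": 0,"gripper": 1.5},
  {"x": 0,"y": 0,"z": 0,"wx": 0,"wy": 0,"wz": 0,"gripper": 1.5},
  {"x": 0,"y": 0,"z": 0,"wx": 0,"wy": 0,"wz": 0,"gripper": 1.5},
])

```text
time_s: 19.55
position: [0.6492, -0.0471, 0.3742]
tool_rot: [[0.654, 0.757, 0.0], [0.757, -0.654, -0.0], [0.0, 0.0, -1.0]]
ft_force: [-0.5, -0.1, -1.2]
grip_width: 0.0235
```

```bash
python3 go.py .6493 -.0472 .381; python3 - <<'E'
from pic import *
F=[]
for i in range(5): cam("side"); F.append(env.observe()["ft_force"])
print(np.mean(F,0).round(2))
E
```

```text
t 19.55 pos [ 0.6492 -0.0471  0.3742] yaw 49.16 tilt [ 0. -0. -1.] q [-14.5  33.3  59.6   0.   87.1 -63.7] w 0.0235 F [-0.47 -0.09 -1.24]
tool shift cm [-0.    0.01 -0.68] wz None
[ 0.03  0.23 -2.07]
```

Load is off the hook (back to the −2 N baseline). Lowering 15 mm more inside the loop's window, then backing out.

Emit:
step_arm([
  {"x": 0,"y": 0,"z": 0.4,"wx": 0,"wy": 0,"wz": 0,"gripper": 1.5},
  {"x": 0,"y": 0,"z": 0.4,"wx": 0,"wy": 0,"wz": 0,"gripper": 1.5},
  {"x": 0,"y": 0,"z": 0.4,"wx": 0,"wy": 0,"wz": 0,"gripper": 1.5},
  {"x": 0,"y": 0,"z": 0.2,"wx": 0,"wy": 0,"wz": 0,"gripper": 1.5},
  {"x": 0,"y": 0,"z": 0,"wx": 0,"wy": 0,"wz": 0,"gripper": 1.5},
  {"x": 0,"y": 0,"z": 0,"wx": 0,"wy": 0,"wz": 0,"gripper": 1.5},
])

```text
time_s: 20.4
position: [0.6492, -0.0471, 0.3603]
tool_rot: [[0.654, 0.757, 0.0], [0.757, -0.654, -0.0], [0.0, 0.0, -1.0]]
ft_force: [0.2, -0.6, -2.1]
grip_width: 0.0235
```

Emit:
step_arm([
  {"x": 0,"y": 0.3,"z": 0,"wx": 0,"wy": 0,"wz": 0,"gripper": 1.5},
  {"x": 0,"y": 0.4,"z": 0,"wx": 0,"wy": 0,"wz": 0,"gripper": 1.5},
  {"x": 0,"y": 0.4,"z": 0,"wx": 0,"wy": 0,"wz": 0,"gripper": 1.5},
  {"x": 0,"y": 0.4,"z": 0,"wx": 0,"wy": 0,"wz": 0,"gripper": 1.5},
  {"x": 0,"y": 0.4,"z": 0,"wx": 0,"wy": 0,"wz": 0,"gripper": 1.5},
  {"x": 0,"y": 0.4,"z": 0,"wx": 0,"wy": 0,"wz": 0,"gripper": 1.5},
  {"x": 0,"y": 0.4,"z": 0,"wx": 0,"wy": 0,"wz": 0,"gripper": 1.5},
  {"x": 0,"y": 0.5,"z": 0,"wx": 0,"wy": 0,"wz": 0,"gripper": 1.5},
  {"x": 0,"y": 0.5,"z": 0,"wx": 0,"wy": 0,"wz": 0,"gripper": 1.5},
  {"x": 0,"y": 0.5,"z": 0,"wx": 0,"wy": 0,"wz": 0,"gripper": 1.5},
  {"x": 0,"y": 0,"z": 0,"wx": 0,"wy": 0,"wz": 0,"gripper": 1.5},
])

```text
time_s: 21.5
position: [0.6814, -0.0751, 0.36]
tool_rot: [[0.654, 0.756, -0.0], [0.756, -0.654, -0.0], [-0.0, 0.0, -1.0]]
ft_force: [-0.1, 0.2, -1.7]
grip_width: 0.0235
```

```bash
python3 go.py .4646 -.3287 .458; python3 - <<'E'
from pic import *
s=cam("side")
J,B=tool()
cv2.imwrite("pics/h9.png",crop(s["color"],s,240,160,100,110,5,[]))
E
```

```text
t 21.5 pos [ 0.6814 -0.0751  0.36  ] yaw 49.13 tilt [-0.e+00 -1.e-04 -1.e+00] q [-16.2  37.5  53.9  -0.   88.5 -65.3] w 0.0235 F [-0.07  0.16 -1.74]
tool shift cm [-33.37   0.2   -9.8 ] wz None
```

View pics/h9.png

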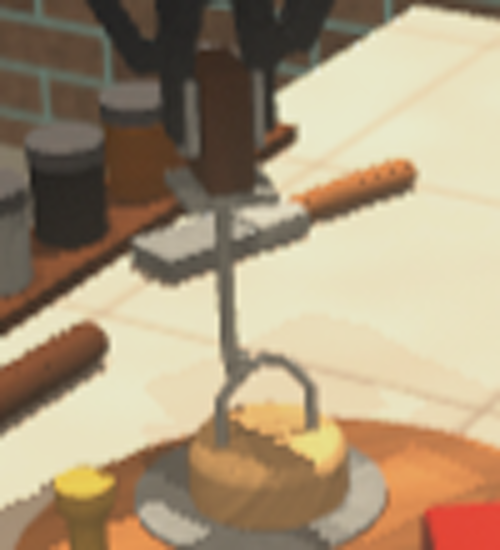

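Tree stands upright on the mat and the hook is free behind the loop ((287,235) vs loop peak (293,232)). Raising and going back to the stand.

Emit:
step_arm([
  {"x": 0,"y": 0.1,"z": -0.8,"wx": 0,"wy": 0,"wz": 0,"gripper": 1.5},
  {"x": 0,"y": 0.1,"z": -1.5,"wx": 0,"wy": 0,"wz": 0,"gripper": 1.5},
  {"x": 0,"y": 0,"z": -1.5,"wx": 0,"wy": 0,"wz": 0,"gripper": 1.5},
  {"x": 0,"y": 0,"z": -1.5,"wx": 0,"wy": 0,"wz": 0,"gripper": 1.5},
  {"x": 0,"y": 0,"z": -1.5,"wx": 0,"wy": 0,"wz": 0,"gripper": 1.5},
  {"x": 0,"y": 0,"z": -1.5,"wx": 0,"wy": 0,"wz": 0,"gripper": 1.5},
  {"x": 0,"y": 0,"z": -1.0,"wx": 0,"wy": 0,"wz": 0,"gripper": 1.5},
  {"x": 0,"y": 0,"z": -0.5,"wx": 0,"wy": 0,"wz": 0,"gripper": 1.5},
])

```text
time_s: 22.35
position: [0.6823, -0.0757, 0.4597]
tool_rot: [[0.654, 0.757, 0.002], [0.757, -0.654, -0.0], [0.001, 0.002, -1.0]]
ft_force: [-0.2, 0.2, -1.6]
grip_width: 0.0237
```

Emit:
step_arm([
  {"x": -1.4,"y": 0,"z": 0,"wx": 0,"wy": 0,"wz": 0,"gripper": 1.5},
  {"x": -2.5,"y": 0,"z": 0,"wx": 0,"wy": 0,"wz": 0,"gripper": 1.5},
  {"x": -3,"y": 0,"z": 0,"wx": 0,"wy": 0,"wz": 0,"gripper": 1.5},
  {"x": -3,"y": 0,"z": 0,"wx": 0,"wy": 0,"wz": 0,"gripper": 1.5},
  {"x": -3,"y": 0,"z": 0,"wx": 0,"wy": 0,"wz": 0,"gripper": 1.5},
  {"x": -3,"y": 0,"z": 0,"wx": 0,"wy": 0,"wz": 0,"gripper": 1.5},
  {"x": -3,"y": 0,"z": 0,"wx": 0,"wy": 0,"wz": 0,"gripper": 1.5},
  {"x": -3,"y": 0,"z": 0,"wx": 0,"wy": 0,"wz": 0,"gripper": 1.5},
  {"x": -3,"y": 0,"z": 0,"wx": 0,"wy": 0,"wz": 0,"gripper": 1.5},
  {"x": -3,"y": 0,"z": 0,"wx": 0,"wy": 0,"wz": 0,"gripper": 1.5},
  {"x": -2.5,"y": 0,"z": 0,"wx": 0,"wy": 0,"wz": 0,"gripper": 1.5},
  {"x": -2,"y": 0,"z": 0,"wx": 0,"wy": 0,"wz": 0,"gripper": 1.5},
  {"x": -1,"y": 0,"z": 0,"wx": 0,"wy": 0,"wz": 0,"gripper": 1.5},
  {"x": 0,"y": 0,"z": 0,"wx": 0,"wy": 0,"wz": -0.12,"gripper": 1.5},
  {"x": 0,"y": 0,"z": 0,"wx": 0,"wy": 0,"wz": -0.14,"gripper": 1.5},
  {"x": 0,"y": 0,"z": 0,"wx": 0,"wy": 0,"wz": -0.14,"gripper": 1.5},
  {"x": 0,"y": 0,"z": 0,"wx": 0,"wy": 0,"wz": -0.1,"gripper": 1.5},
  {"x": 0,"y": 0,"z": 0,"wx": 0,"wy": 0,"wz": 0,"gripper": 1.5},
  {"x": 0,"y": 0,"z": 0,"wx": 0,"wy": 0,"wz": 0,"gripper": 1.5},
])

```text
time_s: 24.25
position: [0.4643, -0.3282, 0.4582]
tool_rot: [[0.213, 0.977, -0.0], [0.977, -0.213, 0.0], [0.0, -0.0, -1.0]]
ft_force: [0.5, 0.3, -1.7]
grip_width: 0.0233
```

```bash
python3 go.py .4646 -.3287 .458 77.8
```

```text
t 24.25 pos [ 0.4643 -0.3282  0.4582] yaw 77.68 tilt [-1.e-04  2.e-04 -1.e+00] q [ -47.2   22.    65.3    0.    92.8 -124.9] w 0.0233 F [ 0.5   0.3  -1.65]
tool shift cm [-0.04  0.04  0.02] wz -0.002
```

Emit:
step_arm([
  {"x": -0.04,"y": 0.04,"z": 0.6,"wx": 0,"wy": 0,"wz": 0,"gripper": 1.5},
  {"x": 0,"y": 0,"z": 1.2,"wx": 0,"wy": 0,"wz": 0,"gripper": 1.5},
  {"x": 0,"y": 0,"z": 1.2,"wx": 0,"wy": 0,"wz": 0,"gripper": 1.5},
  {"x": 0,"y": 0,"z": 1.2,"wx": 0,"wy": 0,"wz": 0,"gripper": 1.5},
  {"x": 0,"y": 0,"z": 1.2,"wx": 0,"wy": 0,"wz": 0,"gripper": 1.5},
  {"x": 0,"y": 0,"z": 1.2,"wx": 0,"wy": 0,"wz": 0,"gripper": 1.5},
  {"x": 0,"y": 0,"z": 1.2,"wx": 0,"wy": 0,"wz": 0,"gripper": 1.5},
  {"x": 0,"y": 0,"z": 1.2,"wx": 0,"wy": 0,"wz": 0,"gripper": 1.5},
  {"x": 0,"y": 0,"z": 1.2,"wx": 0,"wy": 0,"wz": 0,"gripper": 1.5},
  {"x": 0,"y": 0,"z": 1.2,"wx": 0,"wy": 0,"wz": 0,"gripper": 1.5},
  {"x": 0,"y": 0,"z": 1.2,"wx": 0,"wy": 0,"wz": 0,"gripper": 1.5},
  {"x": 0,"y": 0,"z": 0.7,"wx": 0,"wy": 0,"wz": 0,"gripper": 1.5},
  {"x": 0,"y": 0,"z": 0.4,"wx": 0,"wy": 0,"wz": 0,"gripper": 1.5},
  {"x": 0,"y": 0,"z": 0.2,"wx": 0,"wy": 0,"wz": 0,"gripper": 1.5},
  {"x": 0,"y": 0,"z": 0.1,"wx": 0,"wy": 0,"wz": 0,"gripper": 1.5},
  {"x": 0,"y": 0,"z": 0,"wx": 0,"wy": 0,"wz": 0,"gripper": 1.5},
  {"x": 0,"y": 0,"z": 0,"wx": 0,"wy": 0,"wz": 0,"gripper": 1.5},
])

```text
time_s: 25.95
position: [0.4644, -0.329, 0.3186]
tool_rot: [[0.211, 0.977, 0.001], [0.977, -0.211, -0.001], [-0.0, 0.001, -1.0]]
ft_force: [-0.6, -1.3, -2.1]
grip_width: 0.0234
```

```bash
python3 go.py .4646 -.3287 .3173 77.8;  python3 - <<'E'
from pic import *
F=[]
for i in range(4): b=cam("side"); F.append(env.observe()["ft_force"])
print(np.mean(F,0).round(2))
cv2.imwrite("pics/h10.png",crop(b["color"],b,360,130,120,120,5,[]))
E
```

```text
t 25.95 pos [ 0.4644 -0.329   0.3186] yaw 77.81 tilt [ 5.e-04 -5.e-04 -1.e+00] q [ -47.2   28.    79.2    0.    72.8 -125. ] w 0.0234 F [-0.61 -1.31 -2.14]
tool shift cm [0.03 0.01 0.13] wz 0.0
[ 0.11  0.34 -2.17]
```

View pics/h10.png

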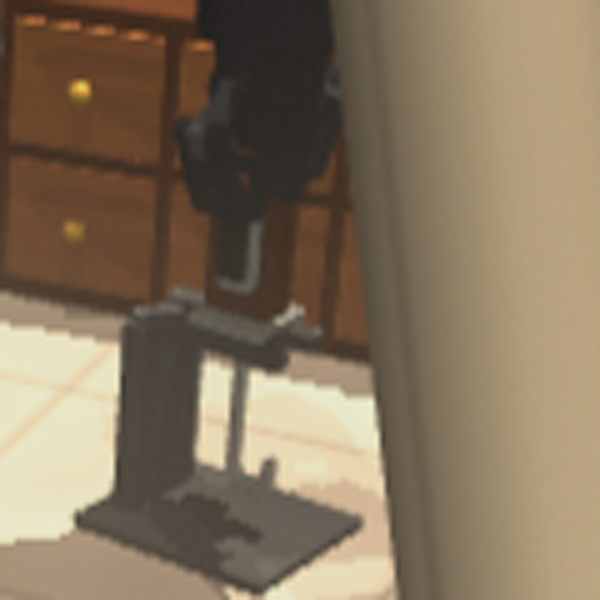

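Rod is in the slot exactly as at the start, the collar about 1 mm above the prongs. Setting down and releasing.

Emit:
step_arm([
  {"x": 0,"y": 0,"z": 0.08,"wx": 0,"wy": 0,"wz": 0,"gripper": 1.5},
  {"x": 0,"y": 0,"z": 0.06,"wx": 0,"wy": 0,"wz": 0,"gripper": 1.5},
  {"x": 0,"y": 0,"z": 0,"wx": 0,"wy": 0,"wz": 0,"gripper": 1.5},
  {"x": 0,"y": 0,"z": 0,"wx": 0,"wy": 0,"wz": 0,"gripper": 2.6},
  {"x": 0,"y": 0,"z": 0,"wx": 0,"wy": 0,"wz": 0,"gripper": 3.2},
  {"x": 0,"y": 0,"z": 0,"wx": 0,"wy": 0,"wz": 0,"gripper": 4.5},
  {"x": 0,"y": 0,"z": 0,"wx": 0,"wy": 0,"wz": 0,"gripper": 6},
  {"x": 0,"y": 0,"z": 0,"wx": 0,"wy": 0,"wz": 0,"gripper": 7.5},
  {"x": 0,"y": 0,"z": 0,"wx": 0,"wy": 0,"wz": 0,"gripper": 7.5},
  {"x": 0,"y": 0,"z": 0,"wx": 0,"wy": 0,"wz": 0,"gripper": 7.5},
], newtons=20)

```text
time_s: 27.15
position: [0.4644, -0.329, 0.3168]
tool_rot: [[0.211, 0.977, 0.0], [0.977, -0.211, -0.0], [-0.0, 0.0, -1.0]]
ft_force: [0.4, -0.4, -0.8]
grip_width: 0.0748
```

Emit:
step_arm([
  {"x": 0,"y": 0,"z": -0.5,"wx": 0,"wy": 0,"wz": 0,"gripper": 7.5},
  {"x": 0,"y": 0,"z": -1,"wx": 0,"wy": 0,"wz": 0,"gripper": 7.5},
  {"x": 0,"y": 0,"z": -2,"wx": 0,"wy": 0,"wz": 0,"gripper": 7.5},
  {"x": 0,"y": 0,"z": -2,"wx": 0,"wy": 0,"wz": 0,"gripper": 7.5},
  {"x": 0,"y": 0,"z": -2,"wx": 0,"wy": 0,"wz": 0,"gripper": 7.5},
  {"x": 0,"y": 0,"z": -2,"wx": 0,"wy": 0,"wz": 0,"gripper": 7.5},
  {"x": 0,"y": 0,"z": -2,"wx": 0,"wy": 0,"wz": 0,"gripper": 7.5},
  {"x": 0,"y": 3,"z": 0,"wx": 0,"wy": 0,"wz": 0,"gripper": 7.5},
  {"x": -3,"y": 0,"z": 0,"wx": 0,"wy": 0,"wz": 0,"gripper": 7.5},
  {"x": -3,"y": 0,"z": 0,"wx": 0,"wy": 0,"wz": 0,"gripper": 7.5},
  {"x": -3,"y": 0,"z": 0,"wx": 0,"wy": 0,"wz": 0,"gripper": 7.5},
  {"x": -3,"y": 0,"z": 0,"wx": 0,"wy": 0,"wz": 0,"gripper": 7.5},
  {"x": -3,"y": -3,"z": 0,"wx": 0,"wy": 0,"wz": 0,"gripper": 7.5},
  {"x": -1,"y": -3,"z": 0,"wx": 0,"wy": 0,"wz": 0,"gripper": 7.5},
  {"x": 0,"y": -3,"z": 0,"wx": 0,"wy": 0,"wz": 0,"gripper": 7.5},
  {"x": 0,"y": -3,"z": 0,"wx": 0,"wy": 0,"wz": 0,"gripper": 7.5},
  {"x": 0,"y": 0,"z": 0,"wx": 0,"wy": 0,"wz": 0,"gripper": 7.5},
])

```text
time_s: 28.85
position: [0.3402, -0.4659, 0.4334]
tool_rot: [[0.214, 0.977, -0.0], [0.977, -0.214, -0.001], [-0.001, 0.0, -1.0]]
ft_force: [0.7, -0.3, 0.5]
grip_width: 0.0748
```

```bash
python3 go.py .4646 -.3287 .3173 77.8;  python3 - <<'E'
from pic import *
s=cam("side");t=cam("top")
o=t["color"][:340,150:520]; p=s["color"][150:400,140:480]
k1=cv2.resize(o,None,fx=1.15,fy=1.15,interpolation=cv2.INTER_CUBIC)
k2=cv2.resize(p,(370,272),interpolation=cv2.INTER_CUBIC)
cv=[(circ(.641,-.04,.031,.06),(0,255,255))]
z=crop(t["color"],t,312,180,65,65,5,[])
c=np.zeros((600,800,3),np.uint8)
c[:391,:426]=k1[:391,:426]; c[:272,430:800]=k2; c[275:600,430:755]=z
z2=crop(t["color"],t,425,240,70,68,3,[]); c[392:596,0:210]=z2
z3=crop(t["color"],t,155,205,70,68,3,[]); c[392:596,212:422]=z3
cv2.imwrite("pics/f11.png",c)
E
```

```text
t 28.85 pos [ 0.3402 -0.4659  0.4334] yaw 77.66 tilt [-1.e-04 -1.e-03 -1.e+00] q [ -65.6   23.5   66.8   -0.    89.6 -143.3] w 0.0748 F [ 0.68 -0.34  0.45]
tool shift cm [16.07  9.22 11.59] wz -0.002Traceback (most recent call last):
  File "<stdin>", line 9, in <module>
ValueError: could not broadcast input array from shape (391,425,3) into shape (391,426,3)
```

```bash
python3 - <<'E'
from pic import *
s=cam("side");t=cam("top")
o=t["color"][:340,150:520]; p=s["color"][150:400,140:480]
c=np.zeros((600,800,3),np.uint8)
c[:391,:426]=cv2.resize(o,(426,391)); c[:272,430:800]=cv2.resize(p,(370,272))
c[275:600,430:755]=crop(t["color"],t,312,180,65,65,5,[])
c[392:596,0:210]=crop(t["color"],t,425,240,70,68,3,[])
c[392:596,212:422]=crop(t["color"],t,155,205,70,68,3,[])
cv2.imwrite("pics/f11.png",c)
E
```

```text
(no output)
```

Picture limit reached (12 viewed), so the last check is numeric: frame differences against the starting pictures and a colour fit of the tree on the mat.

```bash
python3 - <<'E'
from pic import *
s=cam("side");t=cam("top")
a=cv2.imread("pics/top1.png").astype(int);b=t["color"].astype(int)
sa=cv2.imread("pics/side1.png").astype(int);sb=s["color"].astype(int)
D=lambda A,B,x0,y0,x1,y1:(round(np.abs(A-B).max(2)[y0:y1,x0:x1].mean(),1),int((np.abs(A-B).max(2)[y0:y1,x0:x1]>40).sum()))
for n,r in dict(boot=(160,180,225,275),stand=(435,245,500,318),shoe=(278,300,380,340),heel=(312,245,356,287),setter=(272,193,297,218),tin=(272,233,304,264),mat=(312,180,376,240)).items(): print("top",n,D(a,b,*r))
for n,r in dict(stand=(370,165,435,250),boot=(150,290,275,390),setter=(245,250,272,295),tin=(282,276,320,306),heel=(322,258,360,290),shoe=(352,262,420,338)).items(): print("side",n,D(sa,sb,*r))
m=(np.abs(a-b).max(2)[165:250,300:390]>25).astype(np.uint8)
hsv=cv2.cvtColor(t["color"],cv2.COLOR_BGR2HSV)[165:250,300:390]
# yellow wood: saturated pixels inside the mat circle of the first picture
mm=np.zeros((480,640),np.uint8); cv2.fillPoly(mm,[proj(t,circ(.641,-.04,.031,.058)).astype(np.int32)],1)
w=((hsv[...,1]>80)&(mm[165:250,300:390]>0)).astype(np.uint8)
w=cv2.morphologyEx(w,cv2.MORPH_OPEN,np.ones((3,3)))
c=max(cv2.findContours(w,0,2)[0],key=cv2.contourArea)
(e,r)=cv2.minEnclosingCircle(c); uv=np.array([[e[0]+300,e[1]+165]])
print("tree px",uv,r,"world top face",atz(t,uv,.061),atz(t,uv+[[r,0]],.061),cv2.boundingRect(c))
E
```

```text
top boot (np.float64(8.8), 420)
top stand (np.float64(15.1), 570)
top shoe (np.float64(38.1), 1993)
top heel (np.float64(4.1), 0)
top setter (np.float64(3.9), 0)
top tin (np.float64(4.2), 0)
top mat (np.float64(12.3), 349)
side stand (np.float64(7.0), 191)
side boot (np.float64(2.3), 0)
side setter (np.float64(2.9), 0)
side tin (np.float64(2.6), 0)
side heel (np.float64(2.5), 2)
side shoe (np.float64(29.0), 1743)
tree px [[343.91666794 209.5625    ]] 16.72428321838379 world top face [[ 0.63440852 -0.04042048  0.061     ]] [[ 0.63527008 -0.07935103  0.061     ]] (28, 28, 33, 34)
```

Emit:
step_arm([
  {"x": 0,"y": 0,"z": 0,"wx": 0,"wy": 0,"wz": 0.14,"gripper": 8.5},
  {"x": 0,"y": 0,"z": 0,"wx": 0,"wy": 0,"wz": 0.14,"gripper": 8.5},
  {"x": 0,"y": 0,"z": 0,"wx": 0,"wy": 0,"wz": 0.14,"gripper": 8.5},
  {"x": 0,"y": 0,"z": 0,"wx": 0,"wy": 0,"wz": 0.14,"gripper": 8.5},
  {"x": 0,"y": 0,"z": 0,"wx": 0,"wy": 0,"wz": 0,"gripper": 8.5},
])

```text
time_s: 29.65
position: [0.3432, -0.4664, 0.4316]
tool_rot: [[0.698, 0.716, -0.0], [0.716, -0.698, 0.0], [0.0, -0.0, -1.0]]
ft_force: [-1.3, 0.0, -0.1]
grip_width: 0.0851
```

```bash
python3 go.py .172 -.522 .405
```

```text
t 29.65 pos [ 0.3432 -0.4664  0.4316] yaw 45.7 tilt [-1.e-04  3.e-04 -1.e+00] q [ -65.4   23.8   66.6    0.    89.6 -111.1] w 0.0851 F [-1.33  0.03 -0.08]
tool shift cm [-15.94  -8.37   2.66] wz None
```

Emit:
step_arm([
  {"x": -2,"y": -1.05,"z": 0.33,"wx": 0,"wy": 0,"wz": 0,"gripper": 8.5},
  {"x": -2,"y": -1.05,"z": 0.33,"wx": 0,"wy": 0,"wz": 0,"gripper": 8.5},
  {"x": -2,"y": -1.05,"z": 0.33,"wx": 0,"wy": 0,"wz": 0,"gripper": 8.5},
  {"x": -2,"y": -1.05,"z": 0.33,"wx": 0,"wy": 0,"wz": 0,"gripper": 8.5},
  {"x": -2,"y": -1.05,"z": 0.33,"wx": 0,"wy": 0,"wz": 0,"gripper": 8.5},
  {"x": -2,"y": -1.05,"z": 0.33,"wx": 0,"wy": 0,"wz": 0,"gripper": 8.5},
  {"x": -2,"y": -1.05,"z": 0.33,"wx": 0,"wy": 0,"wz": 0,"gripper": 8.5},
  {"x": -1.94,"y": -1.02,"z": 0.35,"wx": 0,"wy": 0,"wz": 0,"gripper": 8.5},
  {"x": 0,"y": 0,"z": 0,"wx": 0,"wy": 0,"wz": 0,"gripper": 8.5},
  {"x": 0,"y": 0,"z": 0,"wx": 0,"wy": 0,"wz": 0,"gripper": 8.5},
])

```text
time_s: 30.65
position: [0.1717, -0.5222, 0.4052]
tool_rot: [[0.697, 0.717, 0.0], [0.717, -0.697, 0.0], [0.0, 0.0, -1.0]]
ft_force: [0.0, 0.3, -0.6]
grip_width: 0.0852
```

```bash
python3 - <<'E'
from pic import *
s=cam("side");t=cam("top"); print(env.observe()["q"].round(1))
G=lambda x:cv2.cvtColor(x,cv2.COLOR_BGR2GRAY).astype(np.float32)
a=cv2.imread("pics/top1.png");sa=cv2.imread("pics/side1.png")
def D(A,B,x0,y0,x1,y1):
    d=np.abs(A.astype(int)-B.astype(int)).max(2)[y0:y1,x0:x1]
    sh,_=cv2.phaseCorrelate(G(A[y0:y1,x0:x1]),G(B[y0:y1,x0:x1]))
    return round(d.mean(),1),int((d>40).sum()),np.round(sh,2)
for n,r in dict(boot=(160,180,225,275),stand=(435,245,500,318),handle=(470,255,500,300),shoe=(278,300,380,340),turn=(265,240,360,290)).items(): print("top",n,D(a,t["color"],*r))
for n,r in dict(stand=(370,165,435,250),shoe=(352,262,420,338),boot=(150,290,275,390)).items(): print("side",n,D(sa,s["color"],*r))
b=t["color"]
# tree against overlay: brightness/hue of wood vs mat
h=cv2.cvtColor(b,cv2.COLOR_BGR2HSV)
for v in range(184,240,4): print(v,"".join("#" if h[v,u,1]>90 else "." for u in range(312,376,1)))
print(proj(t,[[.641,-.04,.031]]),proj(t,tree(.641,-.04,49,z=.031)[1])[[0,15,30,45]].round(1))
E
```

```text
[ -84.1   21.7   74.3    0.    83.9 -129.9]
top boot (np.float64(7.7), 456, array([0.15, 0.07]))
top stand (np.float64(2.5), 2, array([0.07, 0.62]))
top handle (np.float64(3.3), 0, array([0.07, 0.71]))
top shoe (np.float64(2.0), 4, array([-0.02,  0.03]))
top turn (np.float64(2.0), 0, array([ 0.02, -0.04]))
side stand (np.float64(1.5), 15, array([ 0.14, -0.01]))
side shoe (np.float64(0.7), 2, array([-0.01,  0.01]))
side boot (np.float64(0.9), 0, array([ 0.51, -0.  ]))
184 ##############################################..................
188 #####################....................##########.............
192 ###############.................................########........
196 ###########............###################.........#########....
200 #########..........######.......##############........########..
204 #######..........################...############.......#########
208 #######.........#####################..##########.......########
212 #######.........#######################..#######........########
216 #######..........##############################........#########
220 #########..........##########################.........##########
224 ###########..............###############............############
228 ###############.................................################
232 #####################....................#######################
236 ################################################################
[[343.39694243 210.36097668]] [[331.7 196.3]
 [333.2 218.8]
 [356.5 216.8]
 [353.6 194.5]]
```

```bash
python3 -c "
from rig import env
print(env.observe()['time_s']); print(env.close_job())"
```

```text
30.75
the job is handed in; nothing more can be done
None
```

The job is done and handed in at 30.75 s of the 72 s allowed.

I lifted the hook tool straight out of its fork, lowered it into the boot and slid the hook through the loop. The wrist load rose by about 1.8 N when it caught. I drew the tree out, set it down gently on the mat, unhooked it, and hung the tool back in the fork. The gripper only ever held the tool's handle.

**Last checks** (arm back near its starting place, pictures compared with the first ones):
- **Tree:** it stands on the mat, seen in a side picture just after unhooking. At the end its wood showed a ring of bare mat all round, centred on the mat to within a few millimetres.
- **Hook tool:** handle and stand look the same as at the start in both views. The wrist force was back near zero after release.
- **Shoe tree and things on the turntable:** unchanged.
- **Boot:** unchanged in the side view. The top view differs there, as expected now that the tree is gone from inside.

**Disagreements:**
- **Shoe tree:** an earlier comparison showed a large difference there, but it vanished once the arm was back near its starting place, so it was the arm or its shadow.
- **Side camera:** it was off by about 2 pixels, equally for the tool and the scene.
- **Final pictures:** they were checked by numbers only, because the limit of 12 viewed pictures was used up.

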